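# Set the master bar up on the folding bar stand

## Robot

A 7-joint arm with a two-finger parallel gripper is mounted at the origin on a cart in front of the work surface, level with it; the furniture and walls round the work are solid. World frame = base frame: x ahead of the robot, y to its left, z up, the work surface at z = 0. Lengths are in m, angles in rad, forces in N, time in s.
With the tool pointing down it reaches from about 0.4 to 0.85 m from the base axis. Payload 4.4 kg.
Tool frame: the origin (TCP) lies at the very end of the fingers, on their centre line; the grasp point (between the pads) lies 19 mm behind it; x points along the fingers, y is the direction in which the jaws open and shut, and the axes are right-handed (so a half turn about x gives the same grasp; the last joint's range is limited). The gripper opens to 94 mm and grips with 3 to 60 N. Pads are 16 mm wide; open, the fingers measure 119 mm over their backs; the gripper's body (75 mm by 177 mm) begins 78 mm behind the grasp point.
Start: joints at [-1.197, 0.628, 0.038, 1.517, -0.027, 0.996, -0.02], TCP at [0.277, 0.588, 0.205] pointing down, gripper open.
Joint ranges: [-3.06, 3.06], [-0.37, 2.12], [-1.25, 1.32], [0.18, 2.47], [-1.1, 4.24], [0.23, 1.98], [-2.94, 2.94]. Speed limits (rad/s): [2.57, 2.57, 3.14, 3.14, 3.14, 3.14, 3.14].

## Interface

Orientations are given as a unit quaternion [w, x, y, z].
In Python, from bench import env gives the robot as it stands.
- The arm moves only by the tool jog_arm, never from a script. Its argument "plan" is a list of rows, each a list of 7 numbers: the turn, a rotation vector about the tool's x, y, z in rad, then the shift along the tool's x, y, z in m, then the finger opening in m, from 0 to 0.094. In form: [[rx, ry, rz, x, y, z, gripper], ...]. A call has exactly 5 rows; each row is the pose to reach, as a shift and turn from the pose commanded when the call began, along the tool's axes at that moment; what a row does not reach only later rows make up. A row lasts 1/10 s, in which the tool goes at most 50 mm and 8.59 degrees, less where a joint would pass 70% of its speed; a pose out of reach is approached as far as the arm can. A call with a gripper value outside its range is refused whole. The fingers move at their own pace and stop on an object; "squeeze" is the grip in N (left out, the last holds). Time passes only in rows, so rows that repeat a pose let the fingers close, or fill a call up. It gives the time, the measured TCP pose, the force and the opening at its end, in the units of the state.
- env.sense(): the state, without advancing time (a new reading comes with each control period).
- env.get_image(name): name is "scene" or "top" or "wrist"; returns a dict with "frame" (480x640x3 uint8, blue, green, red), "depth" (480x640 float32, m along the optical axis (not along the pixel's ray), 0 where there is no reading), "intrinsics" (3x3 intrinsics, pixels), "pose" (4x4, takes a point from camera to world coordinates); the wrist camera has in their place "mount" (4x4, takes a point from camera to tool coordinates, whose origin is the TCP and whose axes are the tool frame's). Camera axes: x right, y down, z forward; pixel columns grow to the right and rows downward; lengths in m; the calibration is good to about 2 mm. The wrist camera is an equidistant fisheye: a pixel r from the principal point sees the ray r / f radians off the axis. A picture is of the moment at which its call begins: read the wrist's pose just before it.
- env.hand_in(): hands the job in, once; it reports no verdict.
Trained networks look in a picture, given as the dict that the camera call returned (one of the last four; its "shot" number tells which), for a name from the list of things; names that differ only in an ending like _2 or _b are one class to them, and where a whole thing is asked for, a point or a joint stands for the part that bears it (a point fixed in the world has none). Each returns a list of dicts, best first, with "p" (0 to 1); they miss things now and then, are a little off and sometimes report something else, mostly with a low value. They report only what shows in the picture. A call takes as long as a camera call.
- env.silhouettes(picture, target): "mask" (480x640 bool, what is visible of it) and "box" ([left, top, right, bottom] in pixels, round what is visible of it).
- env.tip_of(picture, target): "centre" ([column, row] in pixels: a listed point, or the origin of a listed thing).
The state is a dict: "time": time; "joints": joint angles; "dq": joint speeds; "tau": joint torques, N m; "tcp_pos": TCP position; "tool_rot": TCP orientation; "ft_force": force on the tool from outside, world axes, zero at the start; "moment": the same for the moment, N m; "gripper_width": finger opening in m.
Only numpy, scipy, OpenCV 4.12 (cv2) and the standard library are available. Lean on these libraries where they do the work, as an engineer would, in place of code of your own. Each camera call takes 0.05 s, during which the arm holds its last target. There are 200 camera calls.

## Task

Set the aluminium bar up on the folding stand: turn the stand's catch well clear of the folded leg, then swing the leg up past upright until it leans back on its stop and stands alone with the gripper off it. Then lift the bar straight up out of its wooden case by its handle and lay it level across both crossbars, between the horns and about centred over them; set it down and let go of it, do not drop it. Leave the catch open and the other things on the bench where they lie.

Things in the scene. Friction and masses are not known exactly. Their poses are not given: they have to be found in the camera images.
- stand: Grey folding stand, screwed down. Origin on the bench surface; y along the stand from the fixed post to the leg's hinge, z up, catch on the -x side. Base plate 10 thick, x -97 to 53, y -130 to 110 mm. Leg hinge line along x at y 45, z 24. The opened leg's and the post's crossbars are level, 160 apart, midway at y = -15; a bar laid on them has its underside 117.7 mm high.
- leg (a joint): Fold-out leg's hinge, rad: 0 folded (leg slopes 25 deg above level from hinge towards the post), 1.13 upright, 1.36 leaning on its stop past upright, where its own weight (0.18 kg) keeps it; short of upright it falls back to 0. Grows as its crossbar moves up and towards stand +y. The hinge is nearly free; the catch blocks it until turned.
- leg_crossbar (a point): Centre of the leg's round crossbar (12 mm diameter, along stand x), 90 mm from the hinge line; folded at stand y -37, z 62, open at y 65, z 112. It reaches 58 mm to the catch side and 68 mm to the +x side. Horns stand at 25 mm either side (pointing to the post while folded, upright when open); the plain stub 30 to 68 mm on the +x side is free to push on.
- leg_hinge (a point): Middle of the leg's hinge line (along stand x), fixed.
- catch (a joint): Flat steel swivel catch, angle about the vertical, rad; pivot at stand x -80, y -37. At 0 its arm lies along +x over the end of the leg's crossbar and holds the leg down; it turns only one way, the arm's end going towards the fixed post (stand -y), to a stop at 1.75. Clear of the leg above about 0.8. Friction, about 1 N at the tab; stays where left. Starts at 0 to 0.2.
- catch_tab (a point): Middle of the top edge of the catch's upright thumb tab, 32 mm from the catch's pivot. The tab is 36 mm high (76 to 112 mm above the bench), 16 mm wide along the arm, 6 mm thick. Push its flat side.
- post_crossbar (a point): Centre of the fixed post's crossbar (12 mm diameter, 56 mm long, along stand x), at stand y -95, z 111.7; post 8 mm thick below it. Two upright horns, tips 132 mm high, 44 mm apart and slightly flared; the bar lies between them. The leg's crossbar has the same pair.
- case: Fixed wooden case block 80 x 240 x 34 mm, origin under its centre, long axis y. The pocket in its top, 33.5 x 203.5 mm and 18 mm deep, holds the bar; pocket floor 16 mm above the bench.
- bar: Aluminium bar 30 x 200 x 16 mm, long axis y, z up, origin at the centre of its underside; 0.28 to 0.56 kg. On top a dark bridge handle on two feet: grip 14 mm wide (x), 66 mm long (y), 36 to 50 mm above the underside. In the case the bar's top is 2 mm below the rim, so only the handle can be gripped. Either end round is fine on the stand.
- stapler: Bystander: red stapler 36 x 150 x 49 mm beside the stand; origin under its centre.
- tape_measure: Bystander: tape measure 73 x 88 x 41 mm; origin under its centre.
- tape_roll_1: Bystander: roll of tape 118 mm wide, 48 mm high; origin under its centre.
- pad: Bystander: yellow sticky pad 52 x 77 x 10 mm; origin under its centre.

How it is judged:
By the outcome, as a careful person would: the job done as asked, in the order asked, and still so for the second after the job is handed in, with the robot touching nothing.
It also fails if it takes over 64 s, if anything falls off the work surface, if the arm or the gripper's body presses on something with over 40 N, if the wrist force passes 120 N, or if a joint passes its speed limit or range.

## Working session

There is one attempt and no reset: what is moved stays moved. The work goes in short steps, Python scripts to look and compute and a tool call to move; the robot and the scene stay as the last step left them, time stands still between calls to the robot, and variables do not carry over. Pictures are saved under pics/ and viewed, about 8 in all and at most 12, crops included, and the job is handed in when it is done.

Besides the shell and the picture viewer there is one more tool, called after "Call:" as a command line: name --pt "numbers of a row" for each row, then --argument value for the rest. jog_arm: Moves the arm, as the interface text tells. Its arguments: {"type":"object","properties":{"plan":{"type":"array","items":{"type":"array","items":{"type":"number"}}},"squeeze":{"type":"number"}},"required":["plan"]}

```bash
ls; mkdir -p pics; cat > h.py <<'E'
import numpy as np, cv2
from bench import env
from scipy.spatial.transform import Rotation as R
def px2w(im,c,r,d=None,z=None):
    K=im["intrinsics"];T=im["pose"]
    ray=np.array([(c-K[0][2])/K[0][0],(r-K[1][2])/K[1][1],1.])
    if z is not None:
        rw=T[:3,:3]@ray; d=(z-T[2,3])/rw[2]
    return T[:3,:3]@(ray*d)+T[:3,3]
def cloud(im,mask):
    v,u=np.nonzero(mask&(im["depth"]>0)); d=im["depth"][v,u]
    K=im["intrinsics"];T=im["pose"]
    p=np.stack([(u-K[0][2])/K[0][0]*d,(v-K[1][2])/K[1][1]*d,d],1)
    return p@T[:3,:3].T+T[:3,3]
E
python3 - <<'E'
from h import *
s=env.sense();print({k:np.round(v,3).tolist() for k,v in s.items()})
for n in ("scene","top"):
    im=env.get_image(n);cv2.imwrite(f"pics/{n}0.png",im["frame"])
    print(n,np.round(im["pose"],3).tolist())
    for t in ["stand","leg_crossbar","leg_hinge","catch_tab","post_crossbar","case","bar","stapler","tape_measure","tape_roll_1","pad"]:
        try:
            l=env.tip_of(im,t)[:2]
        except Exception as e: l=[];print(e)
        zz={"leg_crossbar":.062,"leg_hinge":.024,"catch_tab":.112,"post_crossbar":.1117,"bar":.016}.get(t,0)
        for q in l: print(t,round(q["p"],2),np.round(q["centre"],0),np.round(px2w(im,*q["centre"],z=zz),4))
    for t in ["bar","case","stand"]:
        l=env.silhouettes(im,t)
        if l:
            p=cloud(im,l[0]["mask"]);b=l[0]["box"]
            pts=p[:,:2].astype(np.float32);print(t,round(l[0]["p"],2),b,cv2.minAreaRect(pts*1000),p[:,2].min(),p[:,2].max())
E
```

```text
pics
{'time': 0.0, 'joints': [-1.197, 0.629, 0.038, 1.518, -0.027, 0.996, -0.02], 'dq': [-0.0, -0.001, 0.0, -0.001, -0.001, -0.001, 0.001], 'tau': [-0.0, -54.973, 1.143, -18.664, -0.052, 0.024, 0.0], 'tcp_pos': [0.276, 0.588, 0.205], 'tool_rot': [0.69, 0.154, 0.69, -0.155], 'ft_force': [-0.061, -0.457, -0.229], 'moment': [-0.011, -0.03, -0.043], 'gripper_width': 0.094}
scene [[0.846, -0.357, 0.396, 0.097], [-0.533, -0.543, 0.649, -0.657], [-0.016, -0.76, -0.65, 0.878], [0.0, 0.0, 0.0, 1.0]]
stand 0.9 [340. 317.] [ 0.5382 -0.0341  0.    ]
leg_crossbar 0.92 [349. 308.] [ 0.5392 -0.0681  0.062 ]
leg_hinge 0.94 [327. 300.] [0.5303 0.0129 0.024 ]
catch_tab 0.76 [330. 303.] [ 0.485  -0.0673  0.112 ]
catch_tab 0.41 [346. 308.] [ 0.5072 -0.0996  0.112 ]
post_crossbar 0.96 [361. 313.] [ 0.5269 -0.1278  0.1117]
post_crossbar 0.62 [255. 227.] [0.4679 0.2736 0.1117]
case 0.71 [284. 244.] [0.5594 0.2919 0.    ]
bar 0.68 [280. 242.] [0.5438 0.2881 0.016 ]
stapler 0.9 [380. 305.] [ 0.6448 -0.0561  0.    ]
tape_measure 0.9 [254. 227.] [0.52   0.4107 0.    ]
tape_roll_1 0.83 [461. 338.] [ 0.7396 -0.2
[... 1119 characters left out ...]

tape_measure 0.79 [207. 266.] [0.5253 0.4099 0.    ]
tape_roll_1 0.61 [460. 188.] [ 0.7391 -0.2514  0.    ]
pad 0.58 [283. 255.] [0.5558 0.213  0.    ]
bar 0.96 [244.1, 218.6, 265.5, 296.2] ((549.0303344726562, 283.78253173828125), (198.16685485839844, 36.099456787109375), 7.795811653137207) 0.011281888793052808 0.07014821281732453
case 0.6 [232.7, 213.0, 278.4, 305.2] ((548.4691772460938, 284.3524475097656), (245.29200744628906, 80.99726104736328), 7.586694717407227) -0.007042588852977927 0.04092971511792509
stand 0.58 [333.8, 242.2, 431.8, 308.1] ((512.9449462890625, -47.467864990234375), (243.6688995361328, 160.96617126464844), 85.82902526855469) -0.0049830242792050505 0.1355482707712028
```

```bash
python3 - <<'E'
import cv2,numpy as np
a=cv2.imread("pics/scene0.png")[190:400,220:500];b=cv2.imread("pics/top0.png")[160:320,190:480]
a=cv2.resize(a,(400*1,300),interpolation=cv2.INTER_CUBIC) if 0 else cv2.resize(a,None,fx=2,fy=2)
a=cv2.resize(cv2.imread("pics/scene0.png")[270:390,270:430],(400,300));b=cv2.resize(b,(400,300))
c=cv2.resize(cv2.imread("pics/top0.png")[235:315,325:440],(400,300))
cv2.imwrite("pics/c0.png",np.vstack([np.hstack([a,b]),np.hstack([c,cv2.resize(cv2.imread("pics/scene0.png"),(400,300))])]))
E
```

```text
(no output)
```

View pics/c0.png

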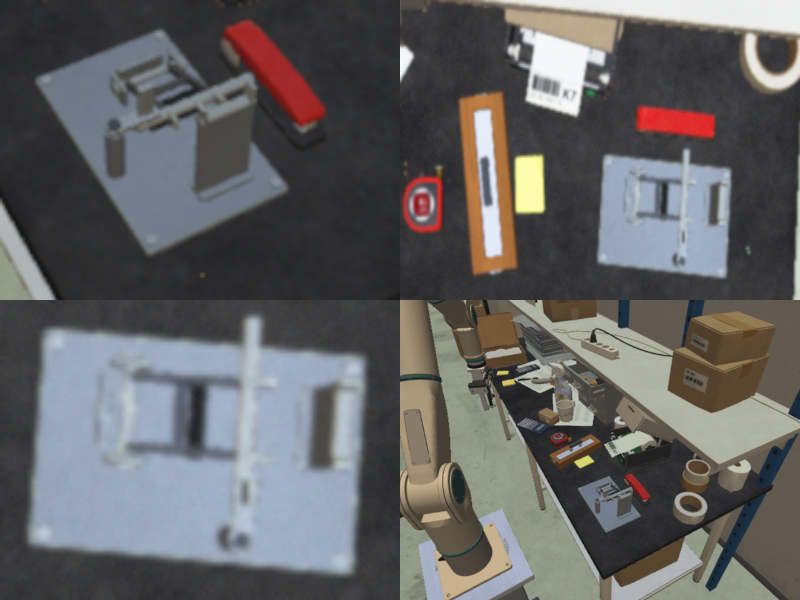

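```bash
cat >> h.py <<'E'
def go(p,yaw,s=None):
    "jaw (tool y) direction at world angle yaw deg (mod 180), tool down; prints shift & turn in tool axes"
    s=s or env.sense(); R0=R.from_quat(s["tool_rot"],scalar_first=True); p0=np.array(s["tcp_pos"])
    best=None
    for a in (yaw,yaw+180):
        y=np.array([np.cos(np.radians(a)),np.sin(np.radians(a)),0]);x=np.array([0,0,-1.]);
        Rt=R.from_matrix(np.stack([x,y,np.cross(x,y)],1)); rv=(R0.inv()*Rt).as_rotvec()
        if best is None or np.linalg.norm(rv)<np.linalg.norm(best): best=rv
    print("turn",np.round(best,3),"shift",np.round(R0.inv().apply(np.array(p)-p0),4))
def st():
    s=env.sense();M=R.from_quat(s["tool_rot"],scalar_first=True).as_matrix()
    print(round(s["time"],2),"tcp",np.round(s["tcp_pos"],4),"x",np.round(M[:,0],3),"y",np.round(M[:,1],3),"f",np.round(s["ft_force"],1),"w",round(s["gripper_width"],4),"q",np.round(s["joints"],2))
    return s
E
python3 - <<'E'
from h import *
st(); go([.47,-.03,.33],90); print(np.round(env.get_image("wrist")["mount"],3))
E
```

```text
1.5 tcp [0.2767 0.5881 0.2055] x [-0. -0. -1.] y [ 0.426  0.905 -0.   ] f [-0.2 -0.2  0.1] w 0.0941 q [-1.2   0.63  0.04  1.52 -0.03  1.   -0.02]
turn [-0.44 -0.    0.  ] shift [-0.1245 -0.477   0.4381]
[[-0.    -0.264  0.964 -0.178]
 [ 1.    -0.    -0.     0.   ]
 [ 0.     0.964  0.264 -0.078]
 [ 0.     0.     0.     1.   ]]
```

Call:
jog_arm --pt "0 0 0 -0.06 0 0 0.094" --pt "0 0 0 -0.12 -0.03 0.03 0.094" --pt "-0.1 0 0 -0.125 -0.065 0.065 0.06" --pt "-0.2 0 0 -0.125 -0.1 0.1 0.04" --pt "-0.3 0 0 -0.125 -0.135 0.13 0.0"

```text
time: 2.05
tcp_pos: [0.333, 0.4261, 0.3311]
tool_rot: [0.706, 0.049, 0.705, -0.047]
ft_force: [0.6, -0.5, 0.3]
gripper_width: 0.0738
```

```bash
python3 - <<'E'
from h import *
st(); go([.47,-.03,.33],86)
E
```

```text
2.05 tcp [0.333  0.4261 0.3311] x [ 0.002  0.002 -1.   ] y [0.135 0.991 0.003] f [ 0.6 -0.5  0.3] w 0.0738 q [-0.95  0.35 -0.01  1.64  0.    1.15  0.47]
turn [-0.065  0.002 -0.003] shift [ 3.000e-04 -4.335e-01  1.973e-01]
```

Call:
jog_arm --pt "-0.03 0 0 0 -0.045 0.02 0" --pt "-0.065 0 0 0 -0.09 0.04 0" --pt "-0.065 0 0 0 -0.135 0.06 0" --pt "-0.065 0 0 0 -0.18 0.08 0" --pt "-0.065 0 0 0 -0.225 0.1 0"

```text
time: 2.55
tcp_pos: [0.3998, 0.1884, 0.3301]
tool_rot: [0.707, 0.027, 0.706, -0.026]
ft_force: [1.2, 0.2, -0.6]
gripper_width: 0.0334
```

Call:
jog_arm --pt "0 0 0 0 -0.045 0.02 0" --pt "0 0 0 0 -0.09 0.04 0" --pt "0 0 0 0 -0.135 0.06 0" --pt "0 0 0 0 -0.18 0.08 0" --pt "0 0 0 0 -0.21 0.095 0"

```text
time: 3.05
tcp_pos: [0.4791, -0.0299, 0.3301]
tool_rot: [0.707, 0.027, 0.706, -0.028]
ft_force: [0.5, 1.0, 0.2]
gripper_width: 0.0006
```

```bash
cat >> h.py <<'E'
def wray(im,c,r,s,z):
    K=im["intrinsics"];u=np.array([(c-K[0][2])/K[0][0],(r-K[1][2])/K[1][1]]);th=np.hypot(*u)
    d=np.array([*(u/th*np.sin(th)),np.cos(th)]) if th>0 else np.array([0,0,1.])
    T=np.eye(4);T[:3,:3]=R.from_quat(s["tool_rot"],scalar_first=True).as_matrix();T[:3,3]=s["tcp_pos"];T=T@im["mount"]
    d=T[:3,:3]@d; return T[:3,3]+d*(z-T[2,3])/d[2]
E
python3 - <<'E'
from h import *
env.get_image("wrist"); s=st(); im=env.get_image("wrist");cv2.imwrite("pics/w1.png",im["frame"])
for t,z in {"leg_crossbar":.062,"leg_hinge":.024,"catch_tab":.112,"post_crossbar":.1117,"stand":0}.items():
    for q in env.tip_of(im,t)[:2]: print(t,round(q["p"],2),np.round(q["centre"],0),np.round(wray(im,*q["centre"],s,z),4))
E
```

```text
3.1 tcp [ 0.4807 -0.0351  0.3301] x [ 0.003 -0.005 -1.   ] y [ 0.084  0.996 -0.005] f [ 2.5 -4.2  0.8] w 0.0004 q [-0.18  0.26  0.25  1.79 -0.06  1.1   1.58]
leg_crossbar 0.86 [293. 245.] [ 0.5247 -0.0695  0.062 ]
leg_hinge 0.76 [355. 238.] [0.5334 0.0114 0.024 ]
catch_tab 0.62 [286. 213.] [ 0.4745 -0.0687  0.112 ]
post_crossbar 0.63 [242. 258.] [ 0.5214 -0.1244  0.1117]
stand 0.6 [321. 232.] [ 0.527  -0.0345  0.    ]
```

View pics/w1.png

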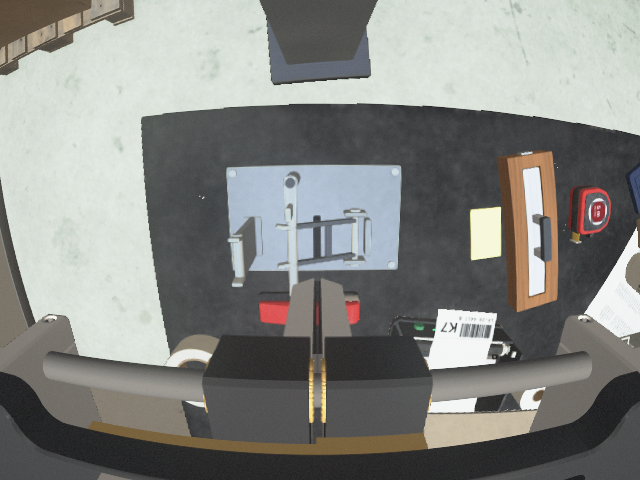

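```bash
python3 - <<'E'
from h import *
env.get_image("wrist"); s=st(); im=env.get_image("wrist")
m=env.silhouettes(im,"stand")
print(len(m), m[0]["box"] if m else 0)
# plate mask by colour (bluish grey, right of dark)
f=im["frame"];cr=f[140:300,200:430]
P=np.array([[-97,-130],[-97,110],[53,110],[53,-130]])/1000
W=np.array([wray(im,c,r,s,.010)[:2] for c,r in [(227.5,166),(400.5,165.5),(397.5,269),(226,271)]])
print(np.round(W,4))
pc=P.mean(0);wc=W.mean(0);A=(P-pc).T@(W-wc);th=np.arctan2(A[0,1]-A[1,0],A[0,0]+A[1,1]);c_,s_=np.cos(th),np.sin(th);Rm=np.array([[c_,-s_],[s_,c_]])
o=wc-Rm@pc;print("yaw",np.degrees(th),"o",o,"res",np.round(W-(P@Rm.T+o),4))
X=lambda x,y:Rm@np.array([x,y])/1000+o
for n,p,z in [("pivot",(-80,-37),.076),("tab0",(-48,-37),.112),("legbar",(0,-37),.062),("post",(0,-95),.1117),("hinge",(0,45),.024)]: print(n,np.round(X(*p),4))
print("pivot seen",wray(im,292,179,s,.078), "catch tip", )
cv2.imwrite("pics/w2.png",cv2.resize(cr,(800,556),interpolation=cv2.INTER_CUBIC))
E
```

```text
3.45 tcp [ 0.4783 -0.0245  0.3297] x [-0.     0.001 -1.   ] y [0.072 0.997 0.001] f [ 0.3  0.2 -0.5] w 0.0005 q [-0.19  0.25  0.24  1.8  -0.07  1.1   1.57]
1 [219.2, 165.8, 389.5, 301.6]
[[ 0.4189 -0.1412]
 [ 0.4355  0.0928]
 [ 0.5829  0.085 ]
 [ 0.5681 -0.1625]]
yaw -4.246796804018133 o [ 0.52402075 -0.02311772] res [[ 0.0012  0.0044]
 [ 0.     -0.001 ]
 [-0.0021  0.0024]
 [ 0.0009 -0.0058]]
pivot [ 0.4415 -0.0541]
tab0 [ 0.4734 -0.0565]
legbar [ 0.5213 -0.06  ]
post [ 0.517  -0.1179]
hinge [0.5274 0.0218]
pivot seen [ 0.43864262 -0.04991715  0.078     ] catch tip
```

View pics/w2.png

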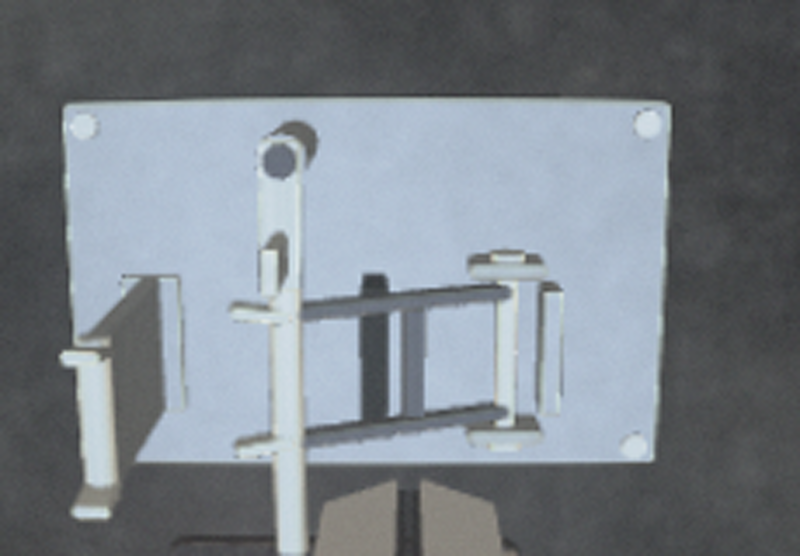

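```bash
python3 - <<'E'
from h import *
s=st(); im=env.get_image("wrist")
g=lambda u,v,z:wray(im,200+u*230/800,140+v*160/556,s,z)[:2]
P=np.array([[-97,-130],[-97,110],[53,110],[-80,-37],[0,-95],[0,45]])/1000
W=np.array([g(64,102,.01),g(671,102,.01),g(655,462,.01),g(279,158,.079),g(95,425,.1165),g(508,350,.028)])
pc=P.mean(0);wc=W.mean(0);A=(P-pc).T@(W-wc);th=np.arctan2(A[0,1]-A[1,0],A[0,0]+A[1,1]);c_,s_=np.cos(th),np.sin(th);Rm=np.array([[c_,-s_],[s_,c_]])
o=wc-Rm@pc;print("yaw",np.degrees(th),"o",o,"res",np.round(W-(P@Rm.T+o),4))
X=lambda x,y:Rm@np.array([x,y])/1000+o
for n,p in [("pivot",(-80,-37)),("tab0",(-48,-37)),("legbar",(0,-37)),("post",(0,-95)),("hinge",(0,45))]: print(n,np.round(X(*p),4))
print("tab seen",g(269,250,.112),g(269,290,.076),"legbar x0",g(288,380,.068))
q=env.tip_of(im,"catch_tab");print([(a["p"],wray(im,*a["centre"],s,.112)) for a in q])
E
```

```text
3.55 tcp [ 0.4784 -0.0248  0.3298] x [ 0.  0. -1.] y [0.072 0.997 0.   ] f [-0.1 -0.1  0.2] w 0.0005 q [-0.19  0.25  0.24  1.8  -0.07  1.1   1.57]
yaw -4.224293486504043 o [ 0.52814055 -0.03407422] res [[ 0.0004  0.0016]
 [ 0.001  -0.0012]
 [-0.0011 -0.0008]
 [-0.0005  0.0005]
 [ 0.001  -0.0003]
 [-0.0007  0.0002]]
pivot [ 0.4456 -0.0651]
tab0 [ 0.4775 -0.0674]
legbar [ 0.5254 -0.071 ]
post [ 0.5211 -0.1288]
hinge [0.5315 0.0108]
tab seen [ 0.47023382 -0.06682934] [ 0.49045408 -0.07252827] legbar x0 [ 0.52520841 -0.07000708]
[(0.93, array([ 0.47756552, -0.06493065,  0.112     ]))]
```

Call:
jog_arm --pt "0 0 0 0.05 -0.005 0.005 0" --pt "0 0 0 0.1 -0.01 0.01 0" --pt "0 0 0 0.15 -0.012 0.01 0" --pt "0 0 0 0.2 -0.012 0.01 0" --pt "0 0 0 0.238 -0.012 0.01 0"

```text
time: 4.15
tcp_pos: [0.4868, -0.0385, 0.0894]
tool_rot: [0.706, 0.026, 0.707, -0.026]
ft_force: [0.6, 0.0, -0.0]
gripper_width: 0.0005
```

Call:
jog_arm --pt "0 0 0 0 0 0 0" --pt "0 0 0 0 -0.01 0 0" --pt "0 0 0 0 -0.019 0 0" --pt "0 0 0 0 -0.028 -0.002 0" --pt "0 0 0 0 -0.036 -0.005 0"

```text
time: 4.65
tcp_pos: [0.481, -0.0753, 0.0933]
tool_rot: [0.708, 0.027, 0.705, -0.027]
ft_force: [0.3, 1.7, 0.1]
gripper_width: 0.0007
```

```bash
cat >> h.py <<'E'
O=np.array([.5281,-.0341]);th=np.radians(-4.22);Rs=np.array([[np.cos(th),-np.sin(th)],[np.sin(th),np.cos(th)]])
def S(p): return Rs.T@(np.array(p)[:2]-O)*1000   # world -> stand mm
def Wd(x,y): return Rs@np.array([x,y])/1000+O
E
python3 - <<'E'
from h import *
s=st();print(S(s["tcp_pos"]))
E
```

```text
4.65 tcp [ 0.481  -0.0753  0.0933] x [ 0.003 -0.    -1.   ] y [0.075 0.997 0.   ] f [0.3 1.7 0.1] w 0.0007 q [-0.01  0.58  0.15  2.08 -0.18  0.49  1.77]
[-43.94901014 -44.59262616]
```

Call:
jog_arm --pt "0 0 0 0 -0.005 -0.006 0" --pt "0 0 0 0 -0.008 -0.012 0" --pt "0 0 0 0 -0.01 -0.018 0" --pt "0 0 0 0 -0.011 -0.024 0" --pt "0 0 0 0 -0.011 -0.024 0"

```text
time: 5.15
tcp_pos: [0.454, -0.0834, 0.0917]
tool_rot: [0.706, 0.027, 0.707, -0.026]
ft_force: [0.5, -0.7, -0.1]
gripper_width: 0.0005
```

Call:
jog_arm --pt "0 0 0 0 0.002 0.006 0" --pt "0 0 0 -0.03 0.004 0.01 0.01" --pt "0 0 0 -0.08 0.004 0.04 0.03" --pt "0 0 0 -0.12 0.004 0.08 0.04" --pt "0 0 0 -0.12 0.004 0.115 0.04"

```text
time: 5.65
tcp_pos: [0.5725, -0.0878, 0.216]
tool_rot: [0.708, 0.026, 0.705, -0.026]
ft_force: [0.8, -0.1, 0.0]
gripper_width: 0.0291
```

```bash
python3 - <<'E'
from h import *
im=env.get_image("wrist");s=st();print(S(s["tcp_pos"]));im=env.get_image("wrist");cv2.imwrite("pics/w3.png",im["frame"])
for a in env.tip_of(im,"catch_tab"): print("tab",a["p"],a["centre"],S(wray(im,*a["centre"],s,.112)))
for a in env.tip_of(im,"leg_crossbar"): print("leg",a["p"],a["centre"],S(wray(im,*a["centre"],s,.062)))
E
```

```text
5.7 tcp [ 0.5821 -0.0879  0.2163] x [ 0.016 -0.002 -1.   ] y [ 0.072  0.997 -0.001] f [ 9.6 -0.7  0.8] w 0.0331 q [-0.03  0.53  0.21  1.7  -0.13  0.91  1.73]
[ 57.81922141 -49.70862404]
tab 0.67 [291.4, 58.8] [-84.23423765 -68.53174314]
tab 0.41 [365.9, 162.8] [ -4.79059212 -12.42192582]
tab 0.29 [331.8, 164.7] [ -2.99555845 -38.25719458]
```

View pics/w3.png

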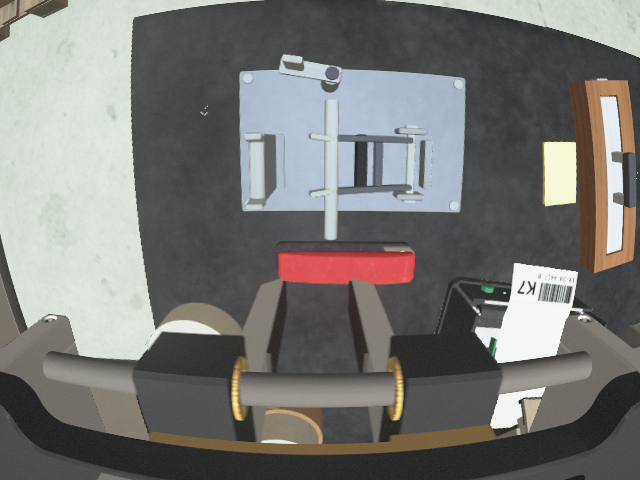

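```bash
python3 - <<'E'
from h import *
env.get_image("wrist");env.get_image("wrist");s=st();print(S(s["tcp_pos"]));go([*Wd(49,-37),.051],85.78)
E
```

```text
5.95 tcp [ 0.5683 -0.0876  0.2104] x [-0.004  0.001 -1.   ] y [0.075 0.997 0.   ] f [-0.9 -0.2 -0. ] w 0.0398 q [-0.03  0.52  0.21  1.73 -0.13  0.91  1.73]
[ 44.06670316 -50.42450951]
turn [-0.001 -0.004 -0.   ] shift [0.1594 0.0134 0.0055]
```

Call:
jog_arm --pt "0 0 0 0.02 0.01 0.003 0.04" --pt "0 -0.004 0 0.05 0.013 0.005 0.04" --pt "0 -0.004 0 0.09 0.0134 0.0055 0.04" --pt "0 -0.004 0 0.13 0.0134 0.0055 0.04" --pt "0 -0.004 0 0.159 0.0134 0.0055 0.04"

```text
time: 6.45
tcp_pos: [0.5736, -0.0747, 0.0499]
tool_rot: [0.706, 0.027, 0.707, -0.026]
ft_force: [-0.3, -0.3, 0.5]
gripper_width: 0.0398
```

Call:
jog_arm --pt "0 0 0 0 0 0 0.04" --pt "0 0 0 0 0 0 0.02" --pt "0 0 0 0 0 0 0.008" --pt "0 0 0 0 0 0 0.008" --pt "0 0 0 0 0 0 0.008" --squeeze 4

```text
time: 6.95
tcp_pos: [0.5776, -0.0754, 0.0541]
tool_rot: [0.709, 0.026, 0.704, -0.027]
ft_force: [0.2, -4.1, 1.2]
gripper_width: 0.0118
```

```bash
python3 - <<'E'
from h import *
s=st();print(S(s["tcp_pos"]))
E
```

```text
6.95 tcp [ 0.5776 -0.0754  0.0541] x [ 0.006 -0.001 -1.   ] y [ 0.075  0.997 -0.   ] f [ 0.2 -4.1  1.2] w 0.0118 q [-0.01  0.74  0.15  1.84 -0.19  0.57  1.75]
[ 52.42713248 -37.53247015]
```

Call:
jog_arm --pt "0 0 0 -0.011 0.006 0 0.008" --pt "0 0 0 -0.0205 0.013 0 0.008" --pt "0 0 0 -0.029 0.022 0 0.008" --pt "0 0 0 -0.037 0.0315 0 0.008" --pt "0 0 0 -0.043 0.042 0 0.008"

```text
time: 7.45
tcp_pos: [0.5804, -0.035, 0.0982]
tool_rot: [0.709, 0.026, 0.704, -0.028]
ft_force: [-0.6, -3.9, 4.6]
gripper_width: 0.0119
```

Call:
jog_arm --pt "0 0 0 -0.0045 0.0115 0 0.008" --pt "0 0 0 -0.0075 0.023 0 0.008" --pt "0 0 0 -0.009 0.035 0 0.008" --pt "0 0 0 -0.0085 0.0475 0 0.008" --pt "0 0 0 -0.007 0.0565 0 0.008"

```text
time: 7.95
tcp_pos: [0.5844, 0.0255, 0.1026]
tool_rot: [0.708, 0.026, 0.705, -0.025]
ft_force: [2.4, 0.2, 0.5]
gripper_width: 0.0117
```

```bash
python3 - <<'E'
from h import *
env.get_image("wrist");env.get_image("wrist");s=st();print(S(s["tcp_pos"]))
im=env.get_image("scene");cv2.imwrite("pics/s4.png",cv2.resize(im["frame"][240:400,250:450],(800,600) if 0 else (750,600)))
for a in env.tip_of(im,"leg_crossbar"): print("leg",a["p"],a["centre"],S(px2w(im,*a["centre"],z=.112)))
E
```

```text
8.05 tcp [0.5842 0.0252 0.1024] x [ 0.004  0.001 -1.   ] y [0.072 0.997 0.001] f [0.9 1.3 3. ] w 0.012 q [-0.21  0.67  0.19  1.81 -0.19  0.67  1.59]
[51.57051307 63.30485722]
leg 0.74 [292.0, 260.3] [-52.79616791 133.8827247 ]
leg 0.67 [330.4, 267.2] [18.09973521 65.89446177]
```

View pics/s4.png

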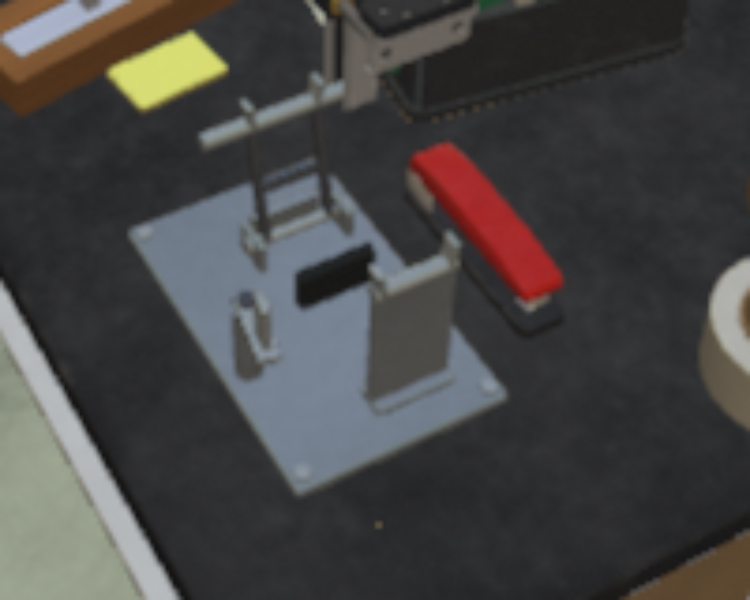

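Call:
jog_arm --pt "0 0 0 0 0.002 0 0.02" --pt "0 0 0 0 0.002 0 0.04" --pt "0 0 0 0 0.002 0 0.04" --pt "0 0 0 0 0.002 0 0.04" --pt "0 0 0 -0.015 0.002 0 0.04"

```text
time: 8.65
tcp_pos: [0.5821, 0.0247, 0.116]
tool_rot: [0.706, 0.026, 0.707, -0.027]
ft_force: [-0.7, 0.3, -0.1]
gripper_width: 0.0402
```

Call:
jog_arm --pt "0 0 0 -0.03 0 0 0.04" --pt "0 0 0 -0.07 0 0 0.05" --pt "0 0 0 -0.11 0 0 0.05" --pt "0 0 0 -0.15 0.02 0 0.05" --pt "0 0 0 -0.18 0.06 0 0.05"

```text
time: 9.15
tcp_pos: [0.5884, 0.081, 0.3007]
tool_rot: [0.709, 0.028, 0.704, -0.03]
ft_force: [2.1, 0.6, -0.1]
gripper_width: 0.0499
```

```bash
python3 - <<'E'
from h import *
im=env.get_image("scene");cv2.imwrite("pics/s5.png",cv2.resize(im["frame"][190:350,240:440],(750,600)))
env.get_image("top");env.get_image("top");s=st();im=env.get_image("wrist")
q=env.tip_of(im,"leg_crossbar");print([(a["p"],S(wray(im,*a["centre"],s,.112))) for a in q])
q=env.tip_of(im,"bar");print([(a["p"],a["centre"],wray(im,*a["centre"],s,.016)) for a in q])
im=env.get_image("top")
l=env.silhouettes(im,"bar");p=cloud(im,l[0]["mask"])
hd=p[(p[:,2]>.055)];print("handle",len(hd),hd.mean(0),cv2.minAreaRect((hd[:,:2]*1000).astype(np.float32)))
l=env.silhouettes(im,"case")
for a in l[:2]:
    p=cloud(im,a["mask"]);rim=p[(p[:,2]>.025)];print("case",a["p"],a["box"],cv2.minAreaRect((rim[:,:2]*1000).astype(np.float32)))
go([.546,.289,.20],98)
E
```

```text
9.3 tcp [0.5886 0.0884 0.2995] x [ 0.008  0.002 -1.   ] y [0.07  0.998 0.003] f [ 0.4 -0.3 -0.9] w 0.0499 q [-0.36  0.46  0.25  1.56 -0.12  1.12  1.42]
[(0.61, array([-1.44659961, 67.13860273]))]
[(0.91, [465.7, 169.4], array([0.55275174, 0.28677657, 0.016     ]))]
handle 152 [0.54766662 0.28371622 0.06442222] ((548.0192260742188, 284.341796875), (63.71180725097656, 14.55825424194336), 8.181010246276855)
case 0.62 [231.2, 209.6, 276.7, 302.2] ((548.2515869140625, 284.5113220214844), (245.26597595214844, 80.85356903076172), 7.555435657501221)
turn [-0.217  0.002  0.001] shift [ 0.0962  0.2019 -0.057 ]
```

Call:
jog_arm --pt "-0.06 0 0 0.01 0.04 -0.01 0.05" --pt "-0.12 0 0 0.02 0.08 -0.02 0.05" --pt "-0.18 0 0 0.04 0.125 -0.035 0.05" --pt "-0.216 0 0 0.07 0.17 -0.05 0.05" --pt "-0.216 0 0 0.1 0.199 -0.055 0.05"

```text
time: 10.1
tcp_pos: [0.5478, 0.2895, 0.1971]
tool_rot: [0.707, -0.05, 0.704, 0.051]
ft_force: [-0.6, 0.2, 0.3]
gripper_width: 0.0499
```

```bash
python3 - <<'E'
from h import *
for _ in range(3): env.get_image("wrist")
s=st();im=env.get_image("wrist");cv2.imwrite("pics/w5.png",im["frame"])
q=env.tip_of(im,"bar");print([(a["p"],a["centre"],wray(im,*a["centre"],s,.016)) for a in q])
l=env.silhouettes(im,"bar")[0];m=l["mask"];d=im["depth"];print(l["p"],l["box"])
K=im["intrinsics"];v,u=np.nonzero(m)
dark=im["frame"][v,u].mean(1)<90
pts=np.array([wray(im,a,b,s,.064)[:2] for a,b in zip(u[dark],v[dark])])
if len(pts)>20: print("handle",len(pts),cv2.minAreaRect((pts*1000).astype(np.float32)))
pts=np.array([wray(im,a,b,s,.032)[:2] for a,b in zip(u[~dark],v[~dark])]);print("top",cv2.minAreaRect((pts*1000).astype(np.float32)))
sc=cv2.imread("pics/s5.png");cv2.imwrite("pics/c5.png",np.hstack([cv2.resize(sc,(375,300)),cv2.resize(im["frame"],(400,300))]))
E
```

```text
10.25 tcp [0.5453 0.289  0.1941] x [-0.002 -0.002 -1.   ] y [-0.145  0.989 -0.002] f [ 0.6 -0.6  0.9] w 0.05 q [-0.63  0.6   0.16  1.63 -0.11  0.93  1.28]
[(0.6, [315.7, 231.1], array([0.55198088, 0.28904395, 0.016     ]))]
0.86 [300.5, 125.8, 334.3, 323.9]
top ((546.5687255859375, 286.9009094238281), (199.40904235839844, 31.241792678833008), 7.618452548980713)
```

View pics/c5.png

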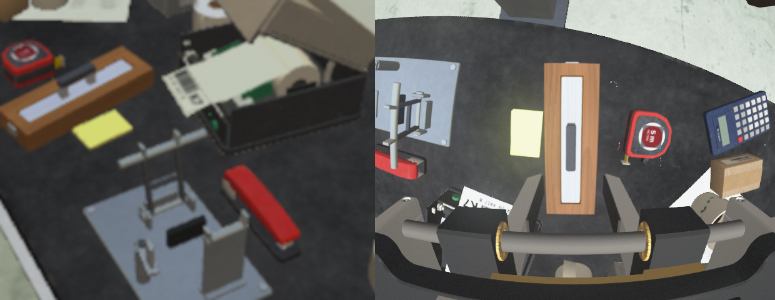

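```bash
python3 - <<'E'
from h import *
s=st();go([.5466,.2869,.041],97.62)
E
```

```text
10.4 tcp [0.5495 0.2853 0.198 ] x [ 0.005 -0.001 -1.   ] y [-0.138  0.99  -0.002] f [ 0.6 -0.3 -0. ] w 0.0499 q [-0.62  0.59  0.16  1.62 -0.11  0.93  1.28]
turn [0.005 0.005 0.002] shift [ 0.157   0.0024 -0.0034]
```

Call:
jog_arm --pt "0 0 0 0.04 0.001 -0.001 0.05" --pt "0 0 0 0.08 0.001 -0.001 0.05" --pt "0 0 0 0.105 0.001 -0.001 0.05" --pt "0 0 0 0.11 0.001 -0.001 0.05" --pt "0 0 0 0.11 0.001 -0.001 0.05"

```text
time: 10.9
tcp_pos: [0.5485, 0.2868, 0.0881]
tool_rot: [0.707, -0.049, 0.704, 0.049]
ft_force: [0.9, 0.5, 1.1]
gripper_width: 0.0498
```

```bash
python3 - <<'E'
from h import *
A=[]
for i in range(5):
    s=env.sense();im=env.get_image("wrist");A.append(s["tcp_pos"])
    l=env.silhouettes(im,"bar")
    if l:
        v,u=np.nonzero(l[0]["mask"]);pts=np.array([wray(im,a,b,s,.032)[:2] for a,b in zip(u,v)]);print(cv2.minAreaRect((pts*1000).astype(np.float32)))
print(np.round(A,4));s=st();m=np.mean(A,0);s["tcp_pos"]=m;go([.5466,.2869,.041],97.62,s)
E
```

```text
((541.8297119140625, 286.26055908203125), (188.67333984375, 30.783672332763672), 7.716585636138916)
((543.257080078125, 286.23040771484375), (192.02247619628906, 30.767051696777344), 7.7479095458984375)
((542.8302001953125, 286.19635009765625), (190.84796142578125, 31.036418914794922), 7.473565578460693)
((542.3352661132812, 286.32513427734375), (189.59234619140625, 30.47595977783203), 7.684574127197266)
((541.421875, 285.5792236328125), (189.58775329589844, 30.716388702392578), 7.663398265838623)
[[0.5485 0.2868 0.0881]
 [0.5493 0.2881 0.0894]
 [0.5489 0.2886 0.0895]
 [0.5484 0.2887 0.0889]
 [0.5479 0.2886 0.0883]]
11.4 tcp [0.5476 0.2885 0.0879] x [ 0.005  0.    -1.   ] y [-0.141  0.99  -0.001] f [ 0.5 -0.4 -0.1] w 0.0502 q [-0.61  0.73  0.13  1.72 -0.13  0.7   1.3 ]
turn [0.008 0.004 0.001] shift [ 0.0478 -0.0009 -0.0024]
```

Call:
jog_arm --pt "0.005 0.003 0 0.01 -0.001 -0.002 0.05" --pt "0.008 0.004 0 0.025 -0.001 -0.002 0.05" --pt "0.008 0.004 0 0.038 -0.001 -0.002 0.05" --pt "0.008 0.004 0 0.046 -0.001 -0.002 0.05" --pt "0.008 0.004 0 0.046 -0.001 -0.002 0.05"

```text
time: 11.9
tcp_pos: [0.5445, 0.2863, 0.0393]
tool_rot: [0.704, -0.048, 0.707, 0.046]
ft_force: [-0.9, 0.1, 0.9]
gripper_width: 0.0498
```

Call:
jog_arm --pt "0 0 0 0 0 0 0.03" --pt "0 0 0 0 0 0 0.01" --pt "0 0 0 0 0 0 0.006" --pt "0 0 0 0 0 0 0.006" --pt "0 0 0 0 0 0 0.006" --squeeze 40

```text
time: 12.4
tcp_pos: [0.5461, 0.2867, 0.0418]
tool_rot: [0.706, -0.047, 0.705, 0.047]
ft_force: [1.0, -1.5, -3.0]
gripper_width: 0.0135
```

```bash
python3 - <<'E'
from h import *
s=st()
E
```

```text
12.4 tcp [0.5461 0.2867 0.0418] x [ 0.001 -0.001 -1.   ] y [-0.133  0.991 -0.001] f [ 1.  -1.5 -3. ] w 0.0135 q [-0.6   0.79  0.12  1.74 -0.14  0.61  1.3 ]
```

Gripped. Lift straight and slowly.

Call:
jog_arm --pt "0 0 0 -0.005 0 0 0.006" --pt "0 0 0 -0.013 0 0 0.006" --pt "0 0 0 -0.023 0 0 0.006" --pt "0 0 0 -0.034 0 0 0.006" --pt "0 0 0 -0.045 0 0 0.006"

```text
time: 12.9
tcp_pos: [0.5459, 0.2872, 0.0877]
tool_rot: [0.706, -0.047, 0.705, 0.047]
ft_force: [0.5, 0.2, -5.2]
gripper_width: 0.0138
```

Call:
jog_arm --pt "0 0 0 -0.02 0 0 0.006" --pt "0 0 0 -0.05 0 0 0.006" --pt "0 0 0 -0.09 0 0 0.006" --pt "0 0 0 -0.13 0 0 0.006" --pt "0 0 0 -0.155 0 0 0.006"

```text
time: 13.4
tcp_pos: [0.5469, 0.2876, 0.2457]
tool_rot: [0.707, -0.047, 0.704, 0.047]
ft_force: [1.1, 1.0, -4.3]
gripper_width: 0.0139
```

```bash
python3 - <<'E'
from h import *
A=[]
for i in range(4):
    A.append(env.sense()["tcp_pos"]);im=env.get_image("wrist")
print(np.round(A,4));s=st();go([*Wd(0,-15),.24],-4.22);im=env.get_image("scene");cv2.imwrite("pics/s6.png",im["frame"][120:420,120:620])
E
```

```text
[[0.5469 0.2876 0.2457]
 [0.5487 0.2884 0.2492]
 [0.5483 0.2883 0.2464]
 [0.5466 0.2876 0.2434]]
13.6 tcp [0.5453 0.287  0.2414] x [-0.    -0.001 -1.   ] y [-0.133  0.991 -0.001] f [-0.6 -0.6 -5.2] w 0.0136 q [-0.63  0.55  0.17  1.58 -0.1   1.03  1.27]
turn [-1.364e+00 -1.000e-03  0.000e+00] shift [ 0.0016 -0.3306 -0.0627]
```

View pics/s6.png

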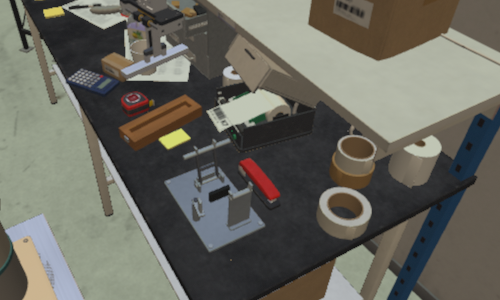

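Call:
jog_arm --pt "0.12 0 0 0 -0.02 -0.005 0.006" --pt "0.24 0 0 0 -0.045 -0.01 0.006" --pt "0.36 0 0 0 -0.07 -0.015 0.006" --pt "0.48 0 0 0 -0.095 -0.02 0.006" --pt "0.6 0 0 0 -0.12 -0.025 0.006"

```text
time: 14.15
tcp_pos: [0.5353, 0.1635, 0.2393]
tool_rot: [0.686, 0.164, 0.689, -0.166]
ft_force: [1.3, 0.5, -4.2]
gripper_width: 0.0135
```

```bash
python3 - <<'E'
from h import *
s=st();go([*Wd(0,-15),.24],-4.22)
E
```

```text
14.15 tcp [0.5353 0.1635 0.2393] x [-0.004 -0.003 -1.   ] y [ 0.454  0.891 -0.004] f [ 1.3  0.5 -4.2] w 0.0135 q [-0.57  0.48  0.34  1.73 -0.19  0.96  0.94]
turn [1.173 0.    0.005] shift [-0.0002 -0.1931  0.0892]
```

Call:
jog_arm --pt "0.12 0 0 0 -0.02 0.01 0.006" --pt "0.24 0 0 0 -0.04 0.02 0.006" --pt "0.36 0 0 0 -0.06 0.03 0.006" --pt "0.48 0 0 0 -0.08 0.04 0.006" --pt "0.6 0 0 0 -0.1 0.05 0.006"

```text
time: 14.65
tcp_pos: [0.535, 0.0522, 0.2396]
tool_rot: [0.607, 0.36, 0.609, -0.362]
ft_force: [0.5, -0.5, -4.2]
gripper_width: 0.0139
```

```bash
python3 - <<'E'
from h import *
s=st();go([*Wd(0,-15),.24],-4.22)
E
```

```text
14.65 tcp [0.535  0.0522 0.2396] x [-0.004 -0.002 -1.   ] y [ 0.878  0.479 -0.004] f [ 0.5 -0.5 -4.2] w 0.0139 q [-0.5   0.47  0.52  1.79 -0.28  0.95  0.63]
turn [0.573 0.001 0.004] shift [-0.0002 -0.0555  0.0851]
```

Call:
jog_arm --pt "0.12 0 0 0 -0.012 0.018 0.006" --pt "0.24 0 0 0 -0.024 0.036 0.006" --pt "0.36 0 0 0 -0.036 0.054 0.006" --pt "0.48 0 0 0 -0.048 0.072 0.006" --pt "0.575 0 0 0 -0.0555 0.085 0.006"

```text
time: 15.15
tcp_pos: [0.5272, -0.0497, 0.2399]
tool_rot: [-0.48, -0.517, -0.481, 0.52]
ft_force: [0.1, -0.7, -3.5]
gripper_width: 0.0137
```

```bash
python3 - <<'E'
from h import *
A=[]
for i in range(6):
    s=env.sense();A.append([*s["tcp_pos"],*s["tool_rot"]]);im=env.get_image("wrist")
    if i==4: s4=s;im4=im
print(np.round(A,4));m=np.mean(A[2:],0);s=st();s["tcp_pos"]=m[:3];s["tool_rot"]=m[3:]/np.linalg.norm(m[3:])
print("stand",S(m[:3]));go([*Wd(0,-15),.16],-4.22,s)
cv2.imwrite("pics/w7.png",im4["frame"])
for t in("post_crossbar","leg_crossbar"):
    print(t,[(round(a["p"],2),a["centre"],S(wray(im4,*a["centre"],s4,.112))) for a in env.tip_of(im4,t)])
E
```

```text
[[ 0.5272 -0.0497  0.2399 -0.4799 -0.5174 -0.4808  0.5204]
 [ 0.5273 -0.0526  0.2401 -0.4792 -0.5184 -0.4785  0.5222]
 [ 0.5275 -0.0507  0.2402 -0.4808 -0.5169 -0.4808  0.5201]
 [ 0.5278 -0.0486  0.2402 -0.4815 -0.5163 -0.4823  0.5186]
 [ 0.5282 -0.0472  0.2404 -0.4819 -0.5161 -0.4831  0.5177]
 [ 0.5285 -0.0466  0.2406 -0.4822 -0.5161 -0.4833  0.5173]]
15.45 tcp [ 0.5287 -0.0465  0.2408] x [-0.002  0.    -1.   ] y [ 0.998 -0.068 -0.002] f [-0.2 -0.6 -4.5] w 0.0139 q [-0.42  0.49  0.68  1.82 -0.37  0.97  0.35]
stand [  0.95220557 -14.15237592]
turn [0.003 0.001 0.003] shift [ 0.0804 -0.0007  0.0007]
post_crossbar []
leg_crossbar []
```

View pics/w7.png

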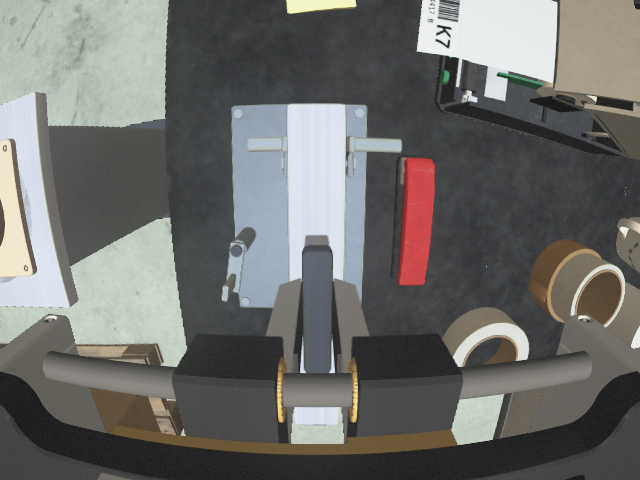

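```bash
python3 - <<'E'
from h import *
for i in range(4):
    s=env.sense();im=env.get_image("wrist")
    l=env.silhouettes(im,"bar")
    if l:
        m=l[0]["mask"].copy(); m[300:]=0; v,u=np.nonzero(m)
        top=[(u[v==r].min(),u[v==r].max()+1,r) for r in sorted(set(v))]
        ends=[top[2],top[len(top)//4],top[len(top)//2]]
        zt=s["tcp_pos"][2]-.008
        print(round(s["tcp_pos"][2],4),"tcp",S(s["tcp_pos"]).round(1),"far y",S(wray(im,np.mean(top[2][:2]),v.min(),s,zt)).round(1),[ (S(wray(im,a,r,s,zt)).round(1).tolist(),S(wray(im,b,r,s,zt)).round(1).tolist()) for a,b,r in ends])
E
```

```text
0.2413 tcp [  1.8 -12.6] far y [-0.1 85.1] [([-14.4, 84.2], [14.2, 84.3]), ([-14.4, 60.5], [15.0, 60.7]), ([-14.5, 35.7], [14.9, 35.8])]
0.2416 tcp [  1.9 -13. ] far y [ 0.2 84.6] [([-13.6, 83.7], [14.0, 83.8]), ([-14.1, 60.1], [15.2, 60.2]), ([-14.3, 35.2], [15.1, 35.4])]
0.2417 tcp [  2.  -13.5] far y [ 0.5 84.2] [([-13.5, 83.3], [14.6, 83.4]), ([-14.0, 59.7], [14.8, 59.7]), ([-14.3, 34.8], [15.6, 34.9])]
0.2418 tcp [  2.  -13.7] far y [ 0.1 84.5] [([-13.9, 83.6], [14.2, 83.6]), ([-14.5, 59.9], [15.3, 60.0]), ([-14.2, 35.1], [15.2, 35.2])]
```

Call:
jog_arm --pt "0 0 0 0.02 -0.001 0 0.006" --pt "0 0 0 0.045 -0.001 0 0.006" --pt "0 0 0 0.065 -0.001 0 0.006" --pt "0 0 0 0.08 -0.001 0 0.006" --pt "0 0 0 0.085 -0.001 0 0.006"

```text
time: 16.45
tcp_pos: [0.5271, -0.0479, 0.1553]
tool_rot: [-0.481, -0.517, -0.482, 0.518]
ft_force: [-0.6, 0.2, -4.2]
gripper_width: 0.0134
```

```bash
python3 - <<'E'
from h import *
for i in range(5):
    s=env.sense();im=env.get_image("wrist");print(np.round(s["tcp_pos"],4),S(s["tcp_pos"]).round(1),np.round(s["ft_force"],1))
st();cv2.imwrite("pics/w8.png",im["frame"][60:330,170:470])
im=env.get_image("scene");cv2.imwrite("pics/s8.png",cv2.resize(im["frame"][240:400,250:450],(500,400)))
a=cv2.imread("pics/w8.png");b=cv2.imread("pics/s8.png");a=cv2.resize(a,(300,270));b=cv2.copyMakeBorder(b,0,0,0,300,0);b[:270,500:]=a;cv2.imwrite("pics/c8.png",b)
E
```

```text
[ 0.5271 -0.0479  0.1553] [  0.  -13.8] [-0.6  0.2 -4.2]
[ 0.5273 -0.048   0.1554] [  0.2 -13.9] [ 0.   0.4 -4.9]
[ 0.5278 -0.0481  0.1564] [  0.8 -14. ] [-1.   0.2 -4.6]
[ 0.5284 -0.0483  0.157 ] [  1.3 -14.1] [-0.2  0.2 -4.3]
[ 0.5287 -0.0484  0.1574] [  1.6 -14.2] [-0.7  0.3 -4.2]
16.7 tcp [ 0.5288 -0.0484  0.1576] x [ 0.002 -0.001 -1.   ] y [ 0.997 -0.071  0.002] f [-0.2  0.4 -4.4] w 0.0136 q [-0.36  0.59  0.6   1.91 -0.47  0.78  0.44]
```

View pics/c8.png

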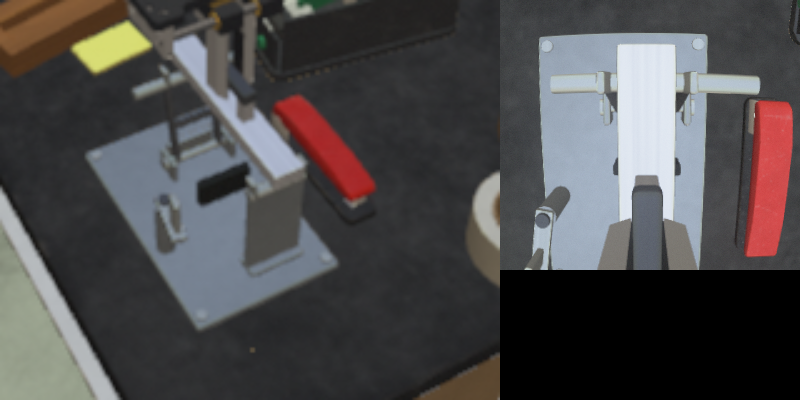

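Call:
jog_arm --pt "0 0 0 0.003 0 0 0.006" --pt "0 0 0 0.006 0 0 0.006" --pt "0 0 0 0.008 0 0 0.006" --pt "0 0 0 0.009 0 0 0.006" --pt "0 0 0 0.01 0 0 0.006"

```text
time: 17.25
tcp_pos: [0.528, -0.0481, 0.1466]
tool_rot: [-0.482, -0.517, -0.482, 0.518]
ft_force: [0.3, -0.9, -4.2]
gripper_width: 0.0134
```

Call:
jog_arm --pt "0 0 0 0.001 0 0 0.006" --pt "0 0 0 0.002 0 0 0.006" --pt "0 0 0 0.003 0 0 0.006" --pt "0 0 0 0.003 0 0 0.006" --pt "0 0 0 0.003 0 0 0.006"

```text
time: 17.75
tcp_pos: [0.5281, -0.0482, 0.1437]
tool_rot: [-0.482, -0.517, -0.482, 0.518]
ft_force: [0.2, 0.1, -4.7]
gripper_width: 0.0131
```

Call:
jog_arm --pt "0 0 0 0.0005 0 0 0.006" --pt "0 0 0 0.001 0 0 0.006" --pt "0 0 0 0.0015 0 0 0.006" --pt "0 0 0 0.002 0 0 0.006" --pt "0 0 0 0.002 0 0 0.006"

```text
time: 18.25
tcp_pos: [0.5282, -0.0482, 0.1431]
tool_rot: [0.482, 0.518, 0.482, -0.517]
ft_force: [-3.7, 0.4, 10.1]
gripper_width: 0.0134
```

Call:
jog_arm --pt "0 0 0 -0.0005 0 0 0.006" --pt "0 0 0 -0.001 0 0 0.006" --pt "0 0 0 -0.001 0 0 0.006" --pt "0 0 0 -0.001 0 0 0.006" --pt "0 0 0 -0.001 0 0 0.006"

```text
time: 18.75
tcp_pos: [0.5282, -0.0482, 0.1432]
tool_rot: [-0.482, -0.517, -0.482, 0.517]
ft_force: [-2.3, 1.0, 5.8]
gripper_width: 0.0138
```

Call:
jog_arm --pt "0 0 0 -0.0007 0 0 0.006" --pt "0 0 0 -0.0007 0 0 0.006" --pt "0 0 0 -0.0007 0 0 0.014" --pt "0 0 0 -0.0007 0 0 0.018" --pt "0 0 0 -0.0007 0 0 0.022" --squeeze 5

```text
time: 19.25
tcp_pos: [0.5286, -0.0483, 0.1435]
tool_rot: [-0.482, -0.517, -0.481, 0.517]
ft_force: [0.3, -0.2, -0.5]
gripper_width: 0.0211
```

Call:
jog_arm --pt "0 0 0 0 0 0 0.03" --pt "0 0 0 0 0 0 0.036" --pt "0 0 0 -0.002 0 0 0.036" --pt "0 0 0 -0.01 0 0 0.036" --pt "0 0 0 -0.025 0 0 0.036"

```text
time: 19.75
tcp_pos: [0.5275, -0.0481, 0.1685]
tool_rot: [-0.482, -0.517, -0.482, 0.518]
ft_force: [0.5, 0.2, 0.1]
gripper_width: 0.0358
```

Call:
jog_arm --pt "0 0 0 -0.02 0 0 0.036" --pt "0 0 0 -0.05 0 0 0.036" --pt "0 0 0 -0.08 0 0 0.036" --pt "0 0 0 -0.11 0 0 0.036" --pt "0 0 0 -0.13 0 0 0.036"

```text
time: 20.25
tcp_pos: [0.5287, -0.0485, 0.3012]
tool_rot: [0.483, 0.518, 0.481, -0.517]
ft_force: [-0.0, -0.1, -0.1]
gripper_width: 0.036
```

```bash
python3 - <<'E'
from h import *
for i in range(3): env.get_image("wrist")
s=st();w=env.get_image("wrist")
im=env.get_image("scene");b=cv2.resize(im["frame"][240:400,250:450],(500,400))
l=env.silhouettes(im,"bar");p=cloud(im,l[0]["mask"]);q=np.array([[*S(a),a[2]*1000] for a in p]);t=q[(q[:,2]<145)&(q[:,2]>120)];print("bar stand-frame y",t[:,1].min(),t[:,1].max(),"x",np.percentile(t[:,0],[3,97]),"slope",np.polyfit(t[:,1],t[:,2],1))
b=cv2.copyMakeBorder(b,0,0,0,300,0);b[:270,500:]=w["frame"][60:330,170:470];cv2.imwrite("pics/c9.png",b)
E
```

```text
20.4 tcp [ 0.5287 -0.0482  0.2997] x [ 0.003 -0.001 -1.   ] y [ 0.997 -0.071  0.003] f [-0.3 -0.   0. ] w 0.036 q [-0.45  0.43  0.72  1.73 -0.31  1.1   0.3 ]
bar stand-frame y -119.07104516781051 82.87269663454978 x [-14.31986464  13.25119725] slope [4.34083030e-03 1.32954618e+02]
```

View pics/c9.png

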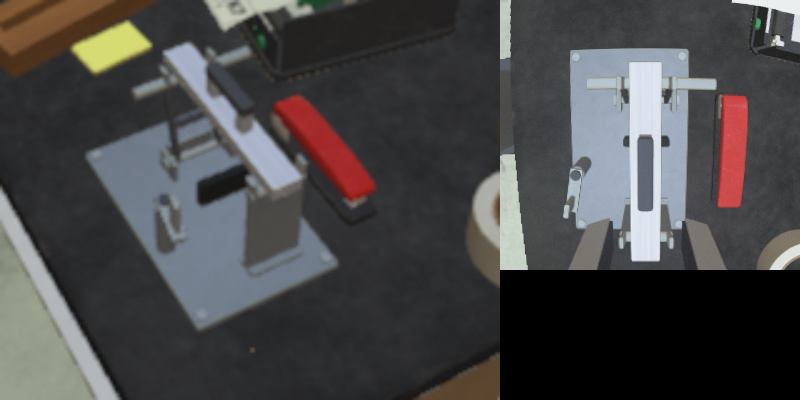

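The bar lies level between the horns and about centred: y runs from -119 to 83 mm, so its middle is at -18, against -15 asked. The catch is open and the gripper is clear, so I am handing in.

```bash
python3 -c "
from bench import env
print(env.hand_in())"
```

```text
the job is handed in; nothing more can be done
None
```

The bar is set up on the stand, and I handed the job in at about 20 s of the 64 s allowed.

- **Catch:** I pushed it open to about 1.6 rad and left it there.
- **Leg:** I swung it up by its plain stub until it reached its stop, then released it. The pictures taken afterwards show it standing alone.
- **Bar:** I lifted it straight out of the case by its handle and lowered it until it pressed on the crossbars. The force peaked at about 10 N. I then eased the load off and let go.

**Last checks:**
- The bar lies between both pairs of horns and is level; the measured slope is 0.004.
- Its middle is at about y = -16 to -18 mm on the stand, against -15 asked, and it is within about 1 mm sideways.
- The gripper is about 16 cm above the bar and touches nothing.
- The stapler, pad and tape roll show no movement in the last picture, and nothing was seen to touch the tape measure, which is out of that view.

No check failed, but two came out unclear:
- **Leg and post crossbars:** the detection network did not find either of them in the view just before placing. I judged their position from the picture and my earlier fit of the stand, which was good to about 1–2 mm.
- **Sideways position:** before placing, the wrist camera and the arm's own reading of the bar's sideways position differed by about 1.5 mm. The gap between the horns allows 7 mm.

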